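Set the stop collar of a pastry press to its gauge block

TASK

Set the press's stop collar to the gauge: lay the slotted gauge block flat on the green base and slide it fully home round the threaded rod, then spin the knurled brass collar down the rod until it just nips the block, so that the block is lightly trapped but never jammed hard. Leave it nipped, let go of everything, and do not disturb the pots and tins standing beside the work.

Things in the scene. Friction and masses are not known exactly. Their poses are not given: they have to be found in the camera images.
- stand: Fixed press stand without its head: green steel base plate 150 x 84 x 12 mm (x, y, z) lying on the worktop, with an upright steel threaded rod, 12 mm thick, 80 mm long, on it 35 mm from the plate's centre along +x. Origin: centre of the plate's underside. Its +x is the way the gauge block slides in.
- rod_foot (a point): Point on the rod's axis at the top face of the base plate, 12 mm above the worktop. Axes as the stand's. The rod's top is 80 mm higher.
- collar: Knurled brass stop collar on the rod: outside diameter 43 mm, 30 mm tall, its lowest 3 mm a slippery pale washer 39 mm wide. Origin: on the rod's axis at the underside; z up. Right-hand thread: turned clockwise seen from above it goes down, 24 mm a turn. At the start the underside hangs 31 to 39 mm above the base plate. It stays where it is left.
- gauge: Loose slotted aluminium gauge block, about 0.2 kg: a horseshoe 45 mm wide, about 25 mm thick (worn, true only within 1 mm), from x = -30 to +26 mm; its 16 mm slot opens to +x (24 mm wide in the last 8 mm) and ends at x = -8 mm; a tail 18 wide, 12 mm thick, runs back to x = -99 mm. Origin: underside, where the rod's axis stands when home (2 mm play); then its axes lie along the stand's.
- gauge_grip (a point): Middle of the gauge block's red upright grip, at gauge x = -84 mm, 40 mm above its underside; the grip is 14 mm wide (gauge y), 28 mm long (gauge x) and its top is 53 mm above the underside. Axes as the gauge's.
- mustard_pot: Bystander: small tan stoneware pot with lid, 64 mm in diameter, 80 mm tall; origin at the centre of its underside.
- egg_timer: Bystander: sand timer with dark wooden ends, 54 mm in diameter, 110 mm tall; origin at the centre of its underside.
- pepper_shaker: Bystander: grey tin shaker, 46 mm in diameter, 82 mm tall; origin at the centre of its underside.
- tart_tin: Bystander: fluted grey tart tin, 72 mm in diameter, 20 mm tall; origin at the centre of its underside.
- collar_top (a point): Centre of the collar's top face, 30 mm above its underside. Feel: turns against 0.06 N m of thread friction; each newton of nip adds about 0.009 N m, and a hand gripping it and following it down feels about a quarter of the nip as an upward push. The block is stiff: about 0.12 rad past first touch reaches 25 N, which is jammed. Aim for 10 to 15 N; letting go loses some of it.

How it is judged (in metres and radians):
On the way:
1. the gauge block lies flat on the base plate, home round the rod, and is not yet nipped (horizontal distance between gauge and rod_foot below 0.005 m and z of gauge in the frame of rod_foot below 0.002 m and angle between gauge's own z axis and vertical below 0.05 rad and contact force between collar and gauge below 0.5 N), for 0.2 s.
At the end, for the whole second after the job is handed in: The gauge block lies flat on the base plate (tilt under 0.05 rad, underside within 2 mm of the plate), its origin within 5 mm of the rod's axis, and the collar bears on it with 1 to 20 N; both are at rest (horizontal distance between gauge and rod_foot below 0.005 m and angle between gauge's own z axis and vertical below 0.05 rad and z of gauge in the frame of rod_foot below 0.002 m and contact force between collar and gauge between 1 and 20 N and linear speed of gauge below 0.01 m/s and angular speed of collar below 0.05 rad/s); the robot touches nothing.
It fails at once if the collar jams the gauge block with more than 25 N (contact force between collar and gauge above 25 N).
It fails at once if a bystander is shifted by more than 30 mm (distance of any of mustard_pot, egg_timer, pepper_shaker, tart_tin from where it was at the start of the episode above 0.03 m).
It also fails if it takes over 70 s, if anything falls off the work surface, if the arm or the gripper's body presses on something with over 40 N, if the wrist force passes 120 N, or if a joint passes its speed limit or range.

ROBOT

A 6-joint arm with a two-finger parallel gripper is mounted at the origin on a cart in front of the work surface, level with it; the furniture and walls round the work are solid. World frame = base frame: x ahead of the robot, y to its left, z up, the work surface at z = 0. Lengths are in mm, angles in rad, forces in N, time in s.
With the tool pointing down it reaches from about 275 to 975 mm from the base axis. Payload 8.4 kg.
Tool frame: the origin (TCP) lies where the fingers leave the gripper's body, on its centre line; the fingertips stand 88 mm ahead of it and the grasp point (between the pads) lies 69 mm ahead of it (r.tip_reach is the distance from the TCP to the fingertips, in mm); z points along the fingers, y is the line along which they close (so a half turn about z gives the same grasp; the last joint's range is limited). The gripper opens to 92 mm and grips with 3 to 60 N. Pads are 20 mm wide; open, the fingers measure 128 mm over their backs; the gripper's body (75 mm by 189 mm) begins 69 mm behind the grasp point.
Start: joints at [-1.251, 0.353, 1.633, -0, 1.155, -0.002], TCP at [197.67, -592.921, 302.683] pointing down, gripper open.
Joint ranges: [-2.63, 2.63], [-0.92, 2.1], [0.06, 2.66], [-1.3, 4.44], [0, 2.69], [-3.02, 3.02]. Speed limits (rad/s): [2.22, 2.22, 2.79, 3.14, 3.14, 3.14].

INTERFACE

Orientations are given as a rotation vector (axis times angle).
In Python, from workcell import status, cams, r gives the robot as it stands. The module is installed in compiled form; this text tells all that it offers.
- The arm moves only by the tool carry_out, never from a script. Its arguments are lists of equal length, an entry for each row: "dp": the shift along the tool's x, y, z in parts of the range, where 1.0 means 400 mm, a list of three; "twist": the turn, a rotation vector about the tool's x, y, z in fractions of the full range, 1 being pi/2 rad, a list of three; "fingers": the opening, from 0 (shut) to 1 (fully open). A call has 1 to 8 rows; each row is the pose to reach, as a shift and turn from the pose commanded when the call began, along the tool's axes at that moment; what a row does not reach only later rows make up. A row lasts 1/10 s, in which the tool goes at most 50 mm and 8.59 degrees, less where a joint would pass 70% of its speed; a pose out of reach is approached as far as the arm can. A call with a gripper value outside its range is refused whole. The fingers move at their own pace and stop on an object; "squeeze" is the grip in N (left out, the last holds). Time passes only in rows, so rows that repeat a pose let the fingers close. It gives the time, the measured TCP pose, the force, the opening and the grip force at its end, in the units of the state.
- status.state(): the state, without advancing time (a new reading comes with each control period).
- cams.grab_frame(name): name is "side" or "top" or "wrist"; returns the picture (400x640x3 uint8, red, green, blue); there is no depth.
- cams.camera_model(name): a dict with "intrinsics" (3x3 intrinsics, pixels), "k1" (the pictures are not rectified: a ray, as slopes to the right and down, at radius r is drawn at 1 + k1 r^2 times it, then the intrinsics apply), "position" and "attitude" of the camera in the world. Camera axes: x right, y down, z forward; pixel columns grow to the right and rows downward; lengths in mm; the calibration is good to about 2 mm. A picture is of the moment at which its call begins: read the wrist's pose just before it. camera_model takes no time and is no camera call; for the wrist camera it gives the pose at the moment of the call.
- r.hand_in(): hands the job in; it is judged then, once.
The state is a dict: "time_s": time; "joint_pos": joint angles; "joint_vel": joint speeds; "joint_torque": joint torques, N m; "position": TCP position; "orientation": TCP orientation; "force": force on the tool from outside, world axes, zero at the start; "torque": the same for the moment, N m; "width": opening from 0.0 (shut) to 1.0 (fully open); "grip_force": force on a finger pad.
Only numpy, scipy, OpenCV 4.12 (cv2) and the standard library are available. Lean on these libraries where they do the work, as an engineer would, in place of code of your own. Each camera call takes 0.05 s, during which the arm holds its last target. There are 200 camera calls.

## Working session

There is one attempt and no reset: what is moved stays moved. The work goes in short steps, Python scripts to look and compute and a tool call to move; the robot and the scene stay as the last step left them, time stands still between calls to the robot, and variables do not carry over. Pictures are saved under pics/ and viewed, at most 10 in all, crops included, and the job is handed in when it is done.

Besides the shell and the picture viewer there is one more tool, called after "Emit:" by a JSON object that holds its "op" and its "data", one argument or row to a line. carry_out: Moves the arm, as the interface text tells. Its arguments: {"type":"object","properties":{"dp":{"type":"array","items":{"type":"array","items":{"type":"number"}}},"twist":{"type":"array","items":{"type":"array","items":{"type":"number"}}},"fingers":{"type":"array","items":{"type":"number"}},"squeeze":{"type":"number"}},"required":["dp","twist","fingers"]}

```bash
mkdir -p pics
cat > h.py <<'E'
import numpy as np, cv2
from workcell import status, cams, r
from scipy.spatial.transform import Rotation as R
def snap(n,f):
    m=cams.camera_model(n); im=cams.grab_frame(n); cv2.imwrite('pics/'+f,im[:,:,::-1]); return im,m
def att(m):
    a=np.array(m['attitude'],float)
    return a if a.shape==(3,3) else R.from_rotvec(a).as_matrix()
def ray(m,px):
    K=np.array(m['intrinsics'],float); 
    d=cv2.undistortPoints(np.array([[px]],float),K,np.array([m['k1'],0,0,0.]))[0,0]
    return np.array(m['position'],float), att(m)@np.array([d[0],d[1],1])
def onz(m,px,z):
    p,d=ray(m,px); return p+d*(z-p[2])/d[2]
def proj(m,P):
    K=np.array(m['intrinsics'],float);A=att(m)
    rv=cv2.Rodrigues(A.T)[0]; t=-A.T@np.array(m['position'],float)
    return cv2.projectPoints(np.array([P],float),rv,t,K,np.array([m['k1'],0,0,0.]))[0][0,0]
E
python3 - <<'E'
from h import *
print(status.state())
for n in('top','side'):
    im,m=snap(n,n+'0.png'); print(n,m)
E
```

```text
{'time_s': 0.0, 'joint_pos': array([-1.25141737e+00,  3.53620207e-01,  1.63410647e+00, -5.87374474e-06,
        1.15523140e+00, -2.37942437e-03]), 'joint_vel': array([-9.19313151e-04,  6.33093715e-04, -2.17193914e-03, -1.53423145e-05,
       -1.01093532e-03,  2.12645054e-04]), 'joint_torque': array([ 2.10810300e-03, -5.93826878e+01, -3.34213293e+01,  6.97330548e-02,
        2.35864782e-02, -1.30730446e-04]), 'position': array([ 197.54126549, -592.56948997,  301.99291557]), 'orientation': array([-3.09969406e+00, -5.03027321e-01,  3.46713562e-04]), 'force': array([ 0.41714852, -0.50327201,  0.17925007]), 'torque': array([-0.0409614 ,  0.01383318,  0.01615468]), 'grip_force': 0.0, 'width': 1.002033638125399}
top {'intrinsics': array([[377.32166804,   0.        , 322.01753507],
       [  0.        , 377.32166804, 204.65539422],
       [  0.        ,   0.        ,   1.        ]]), 'k1': 0.007170786039196528, 'position': array([ 371.55209593,  146.97372199, 1135.28681813]), 'attitude': array([-2.16013586,  2.1456549 , -0.17107354])}
side {'intrinsics': array([[490.67510486,   0.        , 318.54099586],
       [  0.        , 490.67510486, 193.95460674],
       [  0.        ,   0.        ,   1.        ]]), 'k1': 0.016471130066331916, 'position': array([  557.1583265 , -1058.03255427,   679.81143727]), 'attitude': array([-2.04123476,  0.00426691,  0.02713902])}
```

View pics/top0.png

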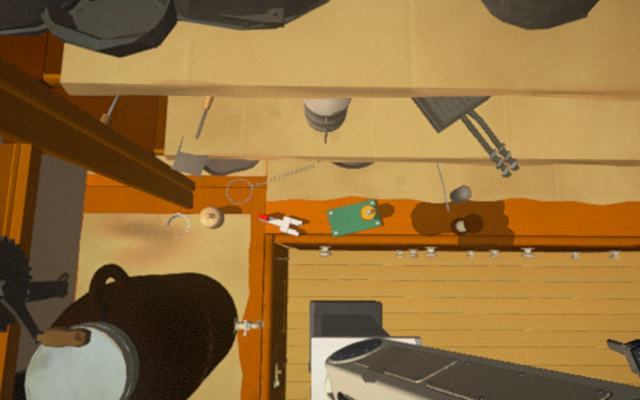

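View pics/side0.png

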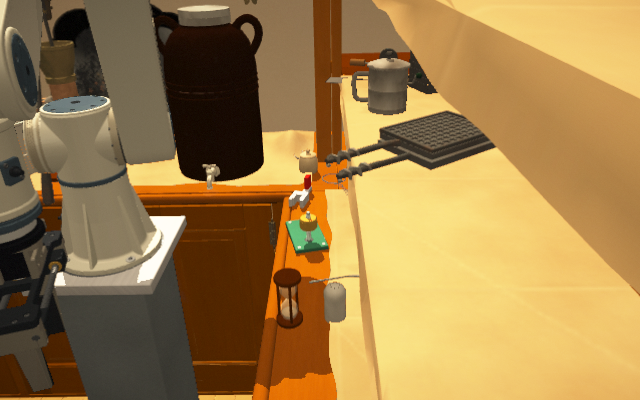

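The top view shows the green plate about (355,217), with the collar at (368,212). The gauge is at (285,224) with its red grip at (265,217). The pot is at (211,217), the tart tin at (178,224), the timer at (466,225) and the shaker at (460,194). The side view agrees: plate (308,235), collar (308,218), grip (308,181).

Run:
```python
from h import *
m=cams.camera_model('top'); s=cams.camera_model('side'); w=cams.camera_model('wrist')
for n,px,z in [('plate',(355,217),12),('collar',(368,211),75),('grip',(265,217),53),('gauge',(288,224),25),('pot',(211,217),80),('tart',(178,224),20),('timer',(460,228),110),('shaker',(460,194),82),('frontedge',(350,236),0),('backedge',(350,202),0),('leftedge',(268,236),0)]:
    print(n,onz(m,px,z).round())
for n,px,z in [('plate',(308,235),12),('collar',(308,217),75),('grip',(308,177),53),('pot',(307,155),80),('timer',(288,275),110),('shaker',(336,290),82),('clothedge',(330,300),0),('cloth2',(350,270),0)]: print(n,onz(s,px,z).round())
print(w); st=status.state(); A=R.from_rotvec(st['orientation']).as_matrix(); print(A.round(3)); 
print('cam in tool',A.T@(np.array(w['position'])-st['position']), (A.T@att(w)).round(3))
```

```text
plate [498.  32.  12.]
collar [509.   2.  75.]
grip [492. 296.  53.]
gauge [475. 232.  25.]
pot [488. 443.  80.]
tart [473. 556.  20.]
timer [ 459. -245.  110.]
shaker [ 559. -260.   82.]
frontedge [442.  47.   0.]
backedge [546.  46.   0.]
leftedge [441. 293.   0.]
plate [506.  23.  12.]
collar [509.   6.  75.]
grip [500. 289.  53.]
pot [495. 398.  80.]
timer [ 479. -282.  110.]
shaker [ 572. -294.   82.]
clothedge [ 560. -223.    0.]
cloth2 [ 608. -116.    0.]
{'intrinsics': array([[299.13931958,   0.        , 321.34692065],
       [  0.        , 299.13931958, 200.78942756],
       [  0.        ,   0.        ,   1.        ]]), 'k1': -0.050501814174496985, 'position': array([ 261.46060776, -571.84436673,  385.36541319]), 'attitude': array([ 2.37921215, -1.71767877, -0.21201694])}
[[ 0.949  0.316 -0.   ]
 [ 0.316 -0.949  0.001]
 [-0.    -0.001 -1.   ]]
cam in tool [ 67.19423148   0.41158503 -83.29472426] [[-0.002 -0.97  -0.244]
 [ 1.    -0.002  0.001]
 [-0.001 -0.244  0.97 ]]
```

The manual's scale: shifts go in shares of 400 mm and turns go in shares of pi/2 rad. Converting my numbers, -0.32 m is -0.8, -0.24 m is -0.6, -0.32 rad is -0.2037.

Emit:
{"op": "carry_out", "data": {
  "dp": [
    [0.075,-0.1,0],
    [0.15,-0.2,0],
    [0.225,-0.3,0],
    [0.3,-0.4,0],
    [0.375,-0.5,0],
    [0.45,-0.6,0],
    [0.525,-0.7,0],
    [0.6,-0.8,0]
  ],
  "twist": [
    [0,0,-0.0509],
    [0,0,-0.1019],
    [0,0,-0.1528],
    [0,0,-0.2037],
    [0,0,-0.2546],
    [0,0,-0.3056],
    [0,0,-0.3565],
    [0,0,-0.4074]
  ],
  "fingers": [1,1,1,1,1,1,1,1]
}}

```text
time_s: 0.9
position: [324.1, -211.5, 302.7]
orientation: [2.783, 1.457, 0.0]
force: [0.5, -0.0, -0.1]
width: 1.002
grip_force: 0.0
```

Run:
```python
from h import *
m=cams.camera_model('top'); s=cams.camera_model('side')
def plane(m,a,b):
    p,d=ray(m,a);_,e=ray(m,b); return p,np.cross(d,e)
for tl in [((530,161),(640,164)),((200,158),(400,160)),((70,95),(640,97))]:
  for sl in [((357,230),(375,390)),]:
    p,n=plane(m,*tl);q,k=plane(s,*sl)
    d=np.cross(n,k); x0=np.linalg.lstsq(np.array([n,k]),np.array([n@p,k@q]),rcond=None)[0]
    print(d/d[1], x0-d/d[1]*x0[1])
print(status.state()['position'],status.state()['orientation'],status.state()['joint_pos'])
```

```text
[-0.0077187   1.          0.09686296] [600.51760695   0.         314.15521406]
[ 0.00457403  1.         -0.014823  ] [605.17530974   0.         271.83750274]
[ 0.00653174  1.         -0.03260988] [554.45475412   0.         732.66077303]
[ 324.09220932 -211.54854193  302.66284899] [2.78317783e+00 1.45682560e+00 3.32882992e-04] [-5.82241831e-01 -3.37143634e-02  2.10327326e+00  1.06946043e-04
  1.07176609e+00  2.40573189e-02]
```

To row units: 0.375 m is 0.9375, 0.33 m is 0.825, -0.61 rad is -0.3883.

Emit:
{"op": "carry_out", "data": {
  "dp": [
    [0.1175,-0.035,0.0125],
    [0.235,-0.07,0.025],
    [0.3525,-0.105,0.0375],
    [0.47,-0.14,0.05],
    [0.5875,-0.175,0.0625],
    [0.705,-0.21,0.075],
    [0.825,-0.245,0.0875],
    [0.9375,-0.275,0.1]
  ],
  "twist": [
    [0,0,-0.0509],
    [0,0,-0.1019],
    [0,0,-0.1528],
    [0,0,-0.2037],
    [0,0,-0.2546],
    [0,0,-0.3056],
    [0,0,-0.3565],
    [0,0,-0.3883]
  ],
  "fingers": [1,1,1,1,1,1,1,1]
}}

```text
time_s: 1.7
position: [448.5, 159.4, 262.4]
orientation: [2.216, 2.227, 0.0]
force: [0.2, -0.6, 1.0]
width: 1.0
grip_force: 0.0
```

Run:
```python
from h import *
s=status.state();print(s['position'],s['orientation'],s['joint_pos'].round(2))
snap('wrist','w1.png')
```

```text
[448.5010441  159.44889952 262.39936001] [2.21600954e+00 2.22678060e+00 2.35960218e-05] [ 0.34  0.17  1.98 -0.    0.99  0.33]
```

View pics/w1.png

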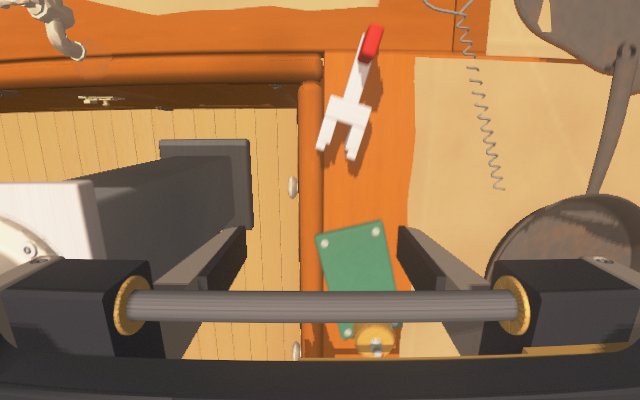

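The wrist view shows the gauge with its grip at (371,43), its body near (348,110) and its prongs opening downward at (322,148) and (353,157). The plate's upper corners are at (317,236) and (378,220), and the collar is at (376,338). I'll zoom in for exact features.

Run:
```python
from h import *
im=cv2.imread('pics/w1.png')
c=cv2.resize(im[15:170,300:420],None,fx=4.8,fy=3.8,interpolation=cv2.INTER_CUBIC) if 0 else cv2.resize(im[15:165,300:400],None,fx=4,fy=4,interpolation=cv2.INTER_CUBIC)
d=cv2.resize(im[210:360,300:420],None,fx=3.3,fy=4,interpolation=cv2.INTER_CUBIC)
cv2.imwrite('pics/c1.png',np.hstack([c,d]))
```

```text
(no output)
```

View pics/c1.png

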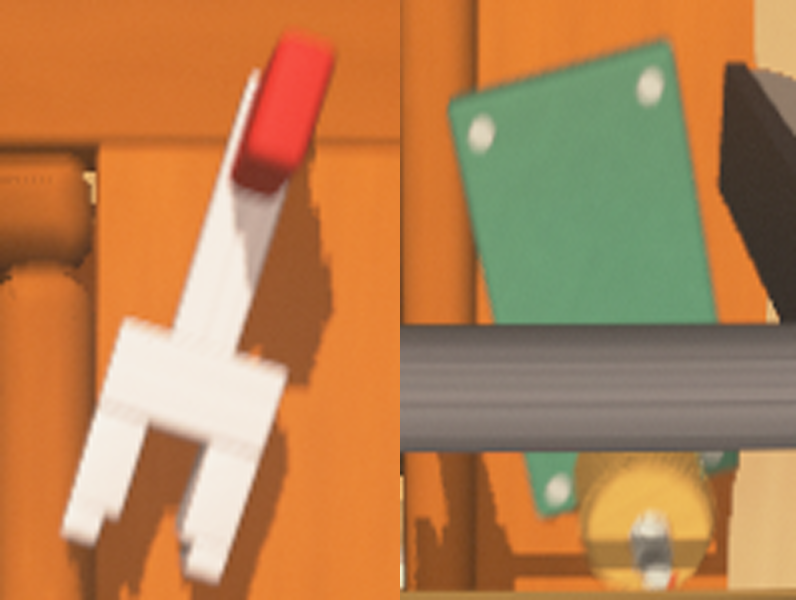

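The crop shows sharp corners for the gauge body, prongs and grip top on the left. On the right are three plate corners, part of the fourth, and the rod in the collar.

Run:
```python
from h import *
m=cams.camera_model('wrist')
L=lambda u,v:(300+(u+.5)/4-.5,15+(v+.5)/4-.5)
Q=lambda u,v:(300+(u-400+.5)/3.3-.5,210+(v+.5)/4-.5)
g={k:onz(m,L(*p),z) for k,p,z in [('rl',(125,318),25),('rr',(287,372),25),('tl',(64,530),25),('tr',(218,582),25),('grip',(290,98),53),('tailL',(255,72),12)]}
s={k:onz(m,Q(*p),z) for k,p,z in [('a',(450,102),12),('b',(668,39),12),('c',(545,517),12),('d',(735,467),12),('rod',(652,525),92)]}
for d in(g,s):
  for k,v in d.items(): print(k,v.round(1))
n=np.linalg.norm
print('gauge width',n(g['rl']-g['rr']),n(g['tl']-g['tr']),'len',n(g['rl']-g['tl']),n(g['rr']-g['tr']))
ax=(g['tl']+g['tr'])/2-(g['rl']+g['rr'])/2; print('gauge az',np.degrees(np.arctan2(ax[1],ax[0])))
u=ax/n(ax); o=(g['tl']+g['tr']+g['rl']+g['rr'])/4+u*2; print('gauge origin',o, 'grip pred',o-84*u)
ug=o-g['grip'];print('az from grip',np.degrees(np.arctan2(ug[1],ug[0])),n(ug[:2]))
print('plate w',n(s['a']-s['b']),n(s['c']-s['d']),'l',n(s['a']-s['c']),n(s['b']-s['d']))
ax=(s['c']+s['d']-s['a']-s['b'])/2;u=ax/n(ax);print('stand az',np.degrees(np.arctan2(ax[1],ax[0]))); c=sum(s[k] for k in'abcd')/4; print('c',c,'rod',c+35*u)
print('cloth edge',onz(m,(413,150),0),onz(m,(413,150),12))
```

```text
rl [459.9 263.9  25. ]
rr [501.9 250.9  25. ]
tl [444.5 210.1  25. ]
tr [485.7 196.6  25. ]
grip [495.7 309.1  53. ]
tailL [492.9 326.1  12. ]
a [443.4 106.4  12. ]
b [520.7 126.3  12. ]
c [481.3 -38.7  12. ]
d [555.9 -19.7  12. ]
rod [506.4  23.6  92. ]
gauge width 43.916089337707355 43.38019147715133 len 55.91143698475744 56.65453612553445
gauge az -106.34861439913274
gauge origin [472.44896837 228.46891653  25.        ] grip pred [496.09337108 309.07252824  25.        ]
az from grip -106.0911246745096 83.95660055054672
plate w 79.82542943326585 77.00871840746127 l 149.97122033957385 150.20699722329607
stand az -75.91291146005028
c [500.34594649  43.58546396  12.        ] rod [508.86482215   9.63802285  12.        ]
cloth edge [556.04379535 206.13973766   0.        ] [552.35258081 207.01512444  12.        ]
```

To row units: 0.1495 m is 0.3738, 0.13 m is 0.325, 0.288 rad is 0.1833.

Emit:
{"op": "carry_out", "data": {
  "dp": [
    [0.1125,0.035,0],
    [0.225,0.07,0],
    [0.325,0.105,0],
    [0.3738,0.12,0],
    [0.3738,0.12,0.075],
    [0.3738,0.12,0.15],
    [0.3738,0.12,0.2],
    [0.3738,0.12,0.2]
  ],
  "twist": [
    [0,0,0.0637],
    [0,0,0.1273],
    [0,0,0.1833],
    [0,0,0.1833],
    [0,0,0.1833],
    [0,0,0.1833],
    [0,0,0.1833],
    [0,0,0.1833]
  ],
  "fingers": [1,1,1,1,0.6,0.6,0.6,0.6],
  "squeeze": 50
}}

```text
time_s: 2.55
position: [494.6, 305.6, 179.7]
orientation: [-2.516, -1.881, 0.009]
force: [0.1, 0.2, -0.4]
width: 0.679
grip_force: 0.0
```

Run:
```python
from h import *
s=status.state();print(s['position'],s['orientation'],s['width'])
A=R.from_rotvec(s['orientation']).as_matrix();print(A.T@(np.array([495.8,309.1,107])-s['position']))
im,m=snap('wrist','w2.png')
b=im.astype(int);mk=((b[...,0]>150)&(b[...,1]<80)&(b[...,2]<80)).astype(np.uint8)
n,l,stt,c=cv2.connectedComponentsWithStats(mk);i=1+np.argmax(stt[1:,4]);print(stt[i],c[i])
mk=(l==i).astype(np.uint8);q=cv2.minAreaRect(cv2.findNonZero(mk));print(q)
print(proj(m,(495.8,309.1,53)))
P=[onz(m,p,53) for p in cv2.boxPoints(q)];print(np.round(P,1))
```

```text
[494.60303394 305.61909277 179.68126817] [-2.51579275 -1.88064301  0.00905007] 0.6785583336563625
[ 3.98859112  0.44589841 72.66366699]
[314 196  18  46 746] [321.92359249 219.01340483]
((322.5, 218.5), (45.0, 17.0), 90.0)
[322.81299583 214.04017468]
[[493.6 323.9  53. ]
 [505.3 320.5  53. ]
 [495.7 287.1  53. ]
 [483.5 290.7  53. ]]
```

View pics/w2.png

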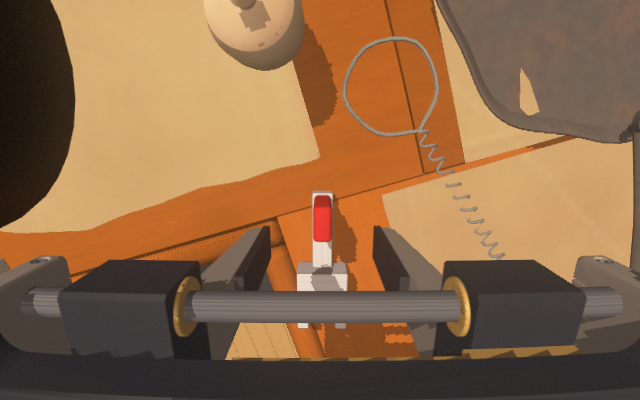

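The grip stands centred between the fingers at (322,218) and is aligned with the tool. Descending to grasp it.

Emit:
{"op": "carry_out", "data": {
  "dp": [
    [0.0075,0,0.075],
    [0.0075,0,0.1375],
    [0.0075,0,0.18],
    [0.0075,0,0.18],
    [0.0075,0,0.18],
    [0.0075,0,0.18],
    [0.0075,0,0.18],
    [0.0075,0,0.18]
  ],
  "twist": [
    [0,0,0],
    [0,0,0],
    [0,0,0],
    [0,0,0],
    [0,0,0],
    [0,0,0],
    [0,0,0],
    [0,0,0]
  ],
  "fingers": [0.6,0.6,0.6,0.5,0,0,0,0],
  "squeeze": 50
}}

```text
time_s: 3.4
position: [497.6, 309.7, 111.7]
orientation: [2.516, 1.881, 0.002]
force: [-2.3, 1.4, 1.8]
width: 0.187
grip_force: 1.2
```

To row units: -0.035 m is -0.0875, -0.025 m is -0.0625.

Emit:
{"op": "carry_out", "data": {
  "dp": [
    [0,0,0],
    [0,0,0],
    [0,0,-0.025],
    [0,0,-0.0625],
    [0,0,-0.0875],
    [0,0,-0.0875]
  ],
  "twist": [
    [0,0,0],
    [0,0,0],
    [0,0,0],
    [0,0,0],
    [0,0,0],
    [0,0,0]
  ],
  "fingers": [0,0,0,0,0,0]
}}

```text
time_s: 4.0
position: [498.1, 310.1, 147.9]
orientation: [2.516, 1.881, 0.005]
force: [-0.2, 1.6, -2.5]
width: 0.142
grip_force: 50.0
```

Run:
```python
from h import *
s=status.state();print(s['position'],s['orientation'],s['width']*92,s['force'],s['torque'])
im,m=snap('top','t3.png'); im2,m2=snap('side','s3.png')
cv2.imwrite('pics/c3.png',np.hstack([cv2.resize(im2[140:260,250:380][:,:,::-1],None,fx=4,fy=4),cv2.resize(im[170:260,240:300][:,:,::-1],(300,480))])[:, :800])
```

```text
[498.08712042 310.09141332 147.85761357] [2.51601994 1.88080312 0.00532101] 13.069239579408045 [-0.17293948  1.60157886 -2.48845745] [ 0.11172769 -0.07907979 -0.06555211]
```

View pics/c3.png

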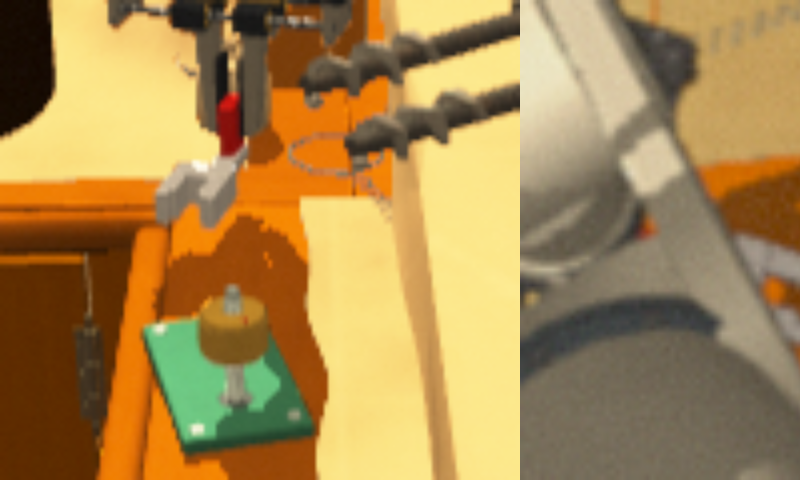

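The grip held: the red grip is between the fingers, the block hangs level, and the stand is untouched. Next is triangulating the rod and collar from the side view.

Run:
```python
from h import *
m=cams.camera_model('side')
S=lambda u,v:(250+(u+.5)/4-.5,140+(v+.5)/4-.5)
for n,p,z in [('foot',(236,400),12),('rodtop',(233,290),92),('cA',(145,327),12),('cB',(315,433),12),('cC',(186,452),12)]: print(n,onz(m,S(*p),z).round(1))
# collar bottom front edge at (233,363): height assuming rod ~ (509,9), front at y-21.5
p,d=ray(m,S(234,363)); t=(9.5-20-p[1])/d[1]; print('collar underside',p+t*d)
p,d=ray(m,S(234,332)); t=(9.5-21.5-p[1])/d[1]; print('collar top front',p+t*d)
t=cams.camera_model('top'); im=cv2.imread('pics/top0.png')[:,:,::-1].astype(int)
mk=((im[...,1]-im[...,0]>25)).astype(np.uint8); mk[:190]=0;mk[250:]=0
n,l,s,c=cv2.connectedComponentsWithStats(mk);i=1+np.argmax(s[1:,4]);h=cv2.convexHull(cv2.findNonZero((l==i).astype(np.uint8)))
P=np.array([onz(t,q[0],12)[:2] for q in h],np.float32); print(cv2.minAreaRect(P))
```

```text
foot [5.085e+02 2.000e-01 1.200e+01]
rodtop [509.1  -0.   92. ]
cA [444.2  94.1  12. ]
cB [558.3 -39.   12. ]
cC [479.6 -58.1  12. ]
collar underside [508.55391745 -10.5         45.87667378]
collar top front [509.30900241 -12.          69.05316084]
((496.3787536621094, 36.35275650024414), (79.85469818115234, 145.5596923828125), 13.917814254760742)
```

To row units: -0.157 m is -0.3925, -0.14 m is -0.35, -0.531 rad is -0.338.

Emit:
{"op": "carry_out", "data": {
  "dp": [
    [-0.0625,0.0075,0],
    [-0.1375,0.015,0],
    [-0.2125,0.025,0],
    [-0.2875,0.035,0],
    [-0.35,0.0425,0],
    [-0.3925,0.0463,0],
    [-0.3925,0.0463,0],
    [-0.3925,0.0463,0]
  ],
  "twist": [
    [0,0,-0.0573],
    [0,0,-0.1146],
    [0,0,-0.1719],
    [0,0,-0.2292],
    [0,0,-0.2865],
    [0,0,-0.338],
    [0,0,-0.338],
    [0,0,-0.338]
  ],
  "fingers": [0,0,0,0,0,0,0,0]
}}

```text
time_s: 4.9
position: [470.4, 153.7, 145.5]
orientation: [-1.938, -2.472, 0.0]
force: [-0.1, -0.8, -2.7]
width: 0.148
grip_force: 50.0
```

Emit:
{"op": "carry_out", "data": {
  "dp": [
    [0,0,0],
    [0,0,0],
    [0,0,0]
  ],
  "twist": [
    [0,0,0],
    [0,0,0],
    [0,0,0]
  ],
  "fingers": [0,0,0]
}}

```text
time_s: 5.2
position: [470.5, 154.3, 145.6]
orientation: [-1.934, -2.476, -0.0]
force: [-0.5, 0.4, -3.2]
width: 0.149
grip_force: 50.0
```

Run:
```python
from h import *
s=status.state();print(s['position'],s['orientation'],s['width']*92,s['force'])
im,m=snap('wrist','w4.png'); im2,m2=snap('side','s4.png')
s=status.state();print(s['position'])
np.save('m4.npy',m,allow_pickle=True)
a=cv2.resize(im[210:360,250:430],None,fx=2.4,fy=4,interpolation=cv2.INTER_CUBIC)
b=cv2.resize(im2[160:260,270:345],None,fx=4.8,fy=6,interpolation=cv2.INTER_CUBIC)
cv2.imwrite('pics/c4.png',np.hstack([a,b])[:,:,::-1]); print(a.shape,b.shape)
```

```text
[470.51676568 154.2905238  145.61862478] [-1.93413254e+00 -2.47560483e+00 -1.12518613e-04] 13.664155910388292 [-0.45049187  0.3518334  -3.24859158]
[470.43876625 154.06834725 145.62080238]
(600, 432, 3) (600, 360, 3)
```

View pics/c4.png

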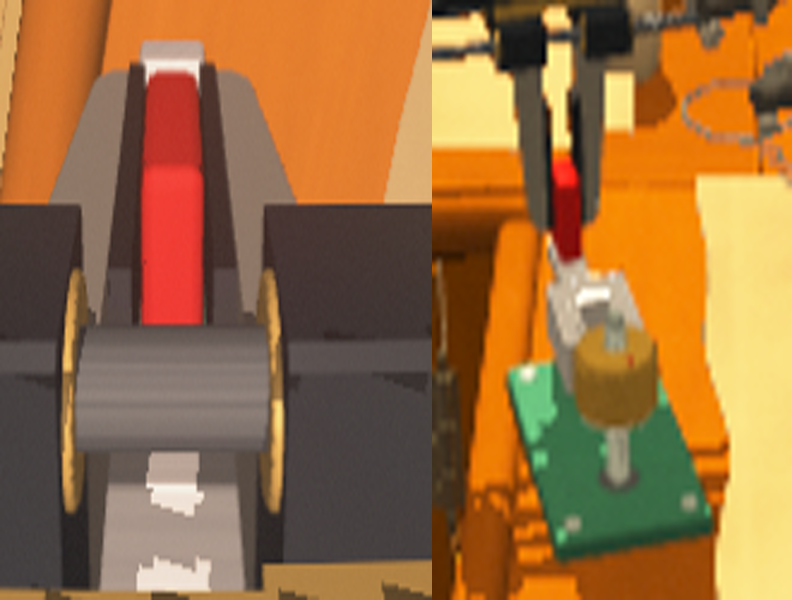

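The side crop shows the gauge level behind the collar and in line with the rod, whose foot is at (617,483). I'll lower it in steps, watching force.

Emit:
{"op": "carry_out", "data": {
  "dp": [
    [0,0,0.015],
    [0,0,0.03],
    [0,0,0.04],
    [0,0,0.0425],
    [0,0,0.045],
    [0,0,0.045]
  ],
  "twist": [
    [0,0,0],
    [0,0,0],
    [0,0,0],
    [0,0,0],
    [0,0,0],
    [0,0,0]
  ],
  "fingers": [0,0,0,0,0,0]
}}

```text
time_s: 5.9
position: [470.4, 153.6, 127.6]
orientation: [-1.935, -2.475, 0.0]
force: [-0.7, 0.7, -2.4]
width: 0.146
grip_force: 50.0
```

To row units: 0.002 m is 0.005, 0.001 m is 0.0025.

Emit:
{"op": "carry_out", "data": {
  "dp": [
    [0,0,0.0025],
    [0,0,0.005],
    [0,0,0.005]
  ],
  "twist": [
    [0,0,0],
    [0,0,0],
    [0,0,0]
  ],
  "fingers": [0,0,0]
}}

```text
time_s: 6.2
position: [470.4, 153.7, 125.7]
orientation: [-1.935, -2.475, -0.0]
force: [0.2, 0.6, -3.4]
width: 0.147
grip_force: 50.0
```

To row units: 0.002 m is 0.005, 0.001 m is 0.0025.

Emit:
{"op": "carry_out", "data": {
  "dp": [
    [0,0,0.0025],
    [0,0,0.005],
    [0,0,0.005]
  ],
  "twist": [
    [0,0,0],
    [0,0,0],
    [0,0,0]
  ],
  "fingers": [0,0,0]
}}

```text
time_s: 6.5
position: [470.4, 153.7, 123.6]
orientation: [-1.935, -2.475, 0.0]
force: [0.1, 0.0, -2.7]
width: 0.148
grip_force: 50.0
```

To row units: 0.0015 m is 0.0038, 0.001 m is 0.0025.

Emit:
{"op": "carry_out", "data": {
  "dp": [
    [0,0,0.0025],
    [0,0,0.0038],
    [0,0,0.0038]
  ],
  "twist": [
    [0,0,0],
    [0,0,0],
    [0,0,0]
  ],
  "fingers": [0,0,0]
}}

```text
time_s: 6.8
position: [470.6, 154.0, 123.0]
orientation: [1.935, 2.475, 0.001]
force: [-4.5, 0.8, 11.0]
width: 0.147
grip_force: 50.0
```

To row units: 0.0015 m is 0.0038, 0.001 m is 0.0025.

Emit:
{"op": "carry_out", "data": {
  "dp": [
    [0,0,0.0025],
    [0,0,0.0038],
    [0,0,0.0038]
  ],
  "twist": [
    [0,0,0],
    [0,0,0],
    [0,0,0]
  ],
  "fingers": [0,0,0]
}}

```text
time_s: 7.1
position: [470.6, 154.5, 122.0]
orientation: [-1.935, -2.474, -0.002]
force: [-6.9, 4.4, 17.6]
width: 0.145
grip_force: 50.0
```

To row units: 0.001 m is 0.0025.

Emit:
{"op": "carry_out", "data": {
  "dp": [
    [0,0,0.0025],
    [0,0,0.0025],
    [0,0,0.0025]
  ],
  "twist": [
    [0,0,0],
    [0,0,0],
    [0,0,0]
  ],
  "fingers": [0,0,0]
}}

```text
time_s: 7.4
position: [470.6, 154.8, 121.2]
orientation: [-1.935, -2.474, -0.003]
force: [-8.3, 7.8, 20.3]
width: 0.146
grip_force: 50.0
```

To row units: -0.047 m is -0.1175, -0.04 m is -0.1.

Emit:
{"op": "carry_out", "data": {
  "dp": [
    [0,0,-0.0063],
    [-0.02,0,-0.0063],
    [-0.04,0,-0.0063],
    [-0.06,0,-0.0063],
    [-0.08,0,-0.0063],
    [-0.1,0,-0.0063],
    [-0.1175,0,-0.0063],
    [-0.1175,0,-0.0063]
  ],
  "twist": [
    [0,0,0],
    [0,0,0],
    [0,0,0],
    [0,0,0],
    [0,0,0],
    [0,0,0],
    [0,0,0],
    [0,0,0]
  ],
  "fingers": [0,0,0,0,0,0,0,0]
}}

```text
time_s: 8.2
position: [482.8, 107.6, 123.1]
orientation: [1.937, 2.473, 0.003]
force: [-2.5, 3.2, 13.2]
width: 0.147
grip_force: 50.0
```

To row units: -0.015 m is -0.0375, -0.01 m is -0.025.

Emit:
{"op": "carry_out", "data": {
  "dp": [
    [-0.0125,0,0],
    [-0.025,0,0],
    [-0.0375,0,0],
    [-0.0375,0,0]
  ],
  "twist": [
    [0,0,0],
    [0,0,0],
    [0,0,0],
    [0,0,0]
  ],
  "fingers": [0,0,0,0]
}}

```text
time_s: 8.6
position: [486.1, 93.3, 123.1]
orientation: [-1.937, -2.473, -0.003]
force: [-4.1, 5.8, 14.7]
width: 0.149
grip_force: 50.0
```

Run:
```python
from h import *
im2,m2=snap('side','s5.png')
cv2.imwrite('pics/c5.png',cv2.resize(im2[160:260,270:345],None,fx=6,fy=6,interpolation=cv2.INTER_CUBIC)[:,:,::-1])
```

```text
(no output)
```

View pics/c5.png

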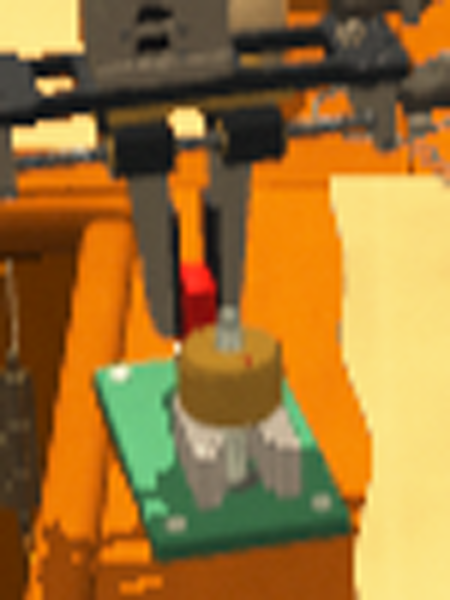

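The block is on the plate with its slot straddling the rod under the collar, slid nearly home. I'll creep forward until the slot end touches.

To row units: -0.003 m is -0.0075, -0.002 m is -0.005.

Emit:
{"op": "carry_out", "data": {
  "dp": [
    [-0.005,0,0],
    [-0.0075,0,0],
    [-0.0075,0,0]
  ],
  "twist": [
    [0,0,0],
    [0,0,0],
    [0,0,0]
  ],
  "fingers": [0,0,0]
}}

```text
time_s: 8.95
position: [486.6, 90.9, 123.1]
orientation: [-1.937, -2.472, -0.003]
force: [-5.0, 9.6, 14.2]
width: 0.148
grip_force: 50.0
```

To row units: -0.003 m is -0.0075, -0.002 m is -0.005.

Emit:
{"op": "carry_out", "data": {
  "dp": [
    [-0.005,0,0],
    [-0.0075,0,0],
    [-0.0075,0,0]
  ],
  "twist": [
    [0,0,0],
    [0,0,0],
    [0,0,0]
  ],
  "fingers": [0,0,0]
}}

```text
time_s: 9.25
position: [487.0, 89.6, 123.2]
orientation: [-1.938, -2.469, -0.006]
force: [-8.0, 24.5, 15.9]
width: 0.15
grip_force: 50.1
```

Emit:
{"op": "carry_out", "data": {
  "dp": [
    [-0.005,0,0],
    [-0.0075,0,0],
    [-0.0075,0,0]
  ],
  "twist": [
    [0,0,0],
    [0,0,0],
    [0,0,0]
  ],
  "fingers": [0,0,0]
}}

```text
time_s: 9.55
position: [487.2, 89.0, 123.2]
orientation: [-1.938, -2.465, -0.01]
force: [-11.6, 45.2, 17.3]
width: 0.15
grip_force: 50.1
```

Emit:
{"op": "carry_out", "data": {
  "dp": [
    [0.01,0,0],
    [0.0175,0,0],
    [0.0175,0,-0.0025],
    [0.0175,0,-0.0025],
    [0.0175,0,-0.0025]
  ],
  "twist": [
    [0,0,0],
    [0,0,0],
    [0,0,0],
    [0,0,0],
    [0,0,0]
  ],
  "fingers": [0,0,0,0,0]
}}

```text
time_s: 10.05
position: [486.0, 90.9, 123.3]
orientation: [1.935, 2.475, -0.001]
force: [-0.9, -0.7, 6.2]
width: 0.148
grip_force: 50.0
```

Emit:
{"op": "carry_out", "data": {
  "dp": [
    [0,0,0],
    [0,0,0],
    [0,0,0],
    [0,0,0],
    [0,0,0]
  ],
  "twist": [
    [0,0,0],
    [0,0,0],
    [0,0,0],
    [0,0,0],
    [0,0,0]
  ],
  "fingers": [0.4,0.5,0.5,0.5,0.5]
}}

```text
time_s: 10.55
position: [485.9, 91.6, 123.1]
orientation: [-1.934, -2.475, 0.0]
force: [0.5, 0.1, 0.3]
width: 0.5
grip_force: 0.0
```

Gauge released, lying home. Now rising and moving over the collar, turning for the first stroke.

To row units: -0.107 m is -0.2675, -0.085 m is -0.2125, -0.98 rad is -0.6239.

Emit:
{"op": "carry_out", "data": {
  "dp": [
    [0,0,-0.1],
    [0,0,-0.2],
    [-0.075,0.0025,-0.2675],
    [-0.15,0.0038,-0.2675],
    [-0.2125,0.005,-0.2675],
    [-0.2125,0.005,-0.2675],
    [-0.2125,0.005,-0.2675],
    [-0.2125,0.005,-0.2675]
  ],
  "twist": [
    [0,0,0],
    [0,0,-0.0891],
    [0,0,-0.1783],
    [0,0,-0.2674],
    [0,0,-0.3565],
    [0,0,-0.4456],
    [0,0,-0.5348],
    [0,0,-0.6239]
  ],
  "fingers": [0.5,0.5,0.65,0.65,0.65,0.65,0.65,0.65]
}}

```text
time_s: 11.35
position: [508.3, 9.3, 230.1]
orientation: [-0.534, -3.096, 0.0]
force: [0.0, -0.1, -0.0]
width: 0.649
grip_force: 0.0
```

To row units: -1.04 rad is -0.6621.

Emit:
{"op": "carry_out", "data": {
  "dp": [
    [0,0,0],
    [0,0,0],
    [0,0,0],
    [0,0,0],
    [0,0,0],
    [0,0,0],
    [0,0,0],
    [0,0,0]
  ],
  "twist": [
    [0,0,-0.0891],
    [0,0,-0.1783],
    [0,0,-0.2674],
    [0,0,-0.3565],
    [0,0,-0.4456],
    [0,0,-0.5348],
    [0,0,-0.6239],
    [0,0,-0.6621]
  ],
  "fingers": [0.65,0.65,0.65,0.65,0.65,0.65,0.65,0.65]
}}

```text
time_s: 12.15
position: [508.3, 9.6, 230.1]
orientation: [1.075, -2.952, -0.0]
force: [0.6, -0.5, 0.8]
width: 0.65
grip_force: 0.0
```

Emit:
{"op": "carry_out", "data": {
  "dp": [
    [0,0,0],
    [0,0,0],
    [0,0,0]
  ],
  "twist": [
    [0,0,0],
    [0,0,0],
    [0,0,0]
  ],
  "fingers": [0.65,0.65,0.65]
}}

```text
time_s: 12.45
position: [508.4, 9.6, 230.2]
orientation: [-1.065, 2.956, 0.0]
force: [0.4, -0.2, -0.3]
width: 0.649
grip_force: 0.0
```

Run:
```python
from h import *
s=status.state();print(s['position'],s['orientation'],s['joint_pos'].round(2),s['force'],s['torque'])
A=R.from_rotvec(s['orientation']).as_matrix();print('az',np.degrees(np.arctan2(A[1,0],A[0,0])))
im,m=snap('wrist','w6.png')
b=im.astype(int);h=cv2.cvtColor(im,cv2.COLOR_RGB2HSV)
print('proj rod top, collar top',proj(m,(508,9.6,92)),proj(m,(508,9.6,76)))
```

```text
[508.36709509   9.58132272 230.18065935] [-1.06490103e+00  2.95559053e+00  1.99108580e-05] [ 0.02  0.26  1.95  0.    0.93 -2.25] [ 0.43748379 -0.17670716 -0.27294811] [ 0.10329377 -0.09247274 -0.01234444]
az -140.37175638956086
proj rod top, collar top [322.24244516 217.59028809] [322.20883332 211.84993744]
```

View pics/w6.png

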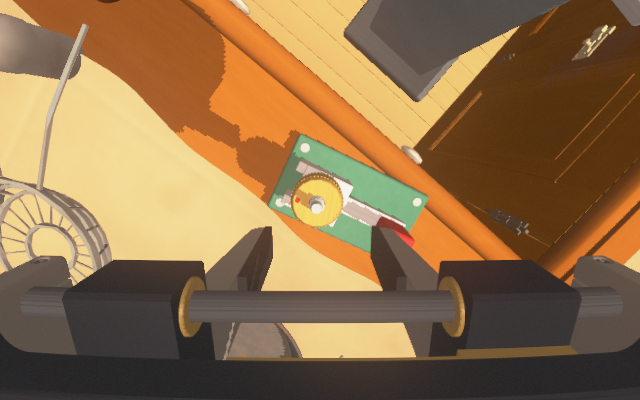

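The collar is at about (317,200) with the rod top at (317,207), a little off the predicted (322,217). The gauge's tail runs right to the red grip at (398,232). I'll measure both before descending.

Run:
```python
from h import *
m=cams.camera_model('wrist'); im=cv2.imread('pics/w6.png')[:,:,::-1].copy()
h=cv2.cvtColor(im,cv2.COLOR_RGB2HSV)
mk=((h[...,0]>19)&(h[...,0]<32)&(h[...,1]>110)&(h[...,2]>110)).astype(np.uint8); z=np.zeros_like(mk); z[160:240,280:355]=mk[160:240,280:355]
n,l,s,c=cv2.connectedComponentsWithStats(cv2.morphologyEx(z,cv2.MORPH_OPEN,np.ones((3,3),np.uint8)));i=1+np.argmax(s[1:,4]);print('collar',s[i],c[i])
u,w=im[:,:,0].astype(int),im[:,:,1].astype(int)
r_=((u>120)&(w<60)).astype(np.uint8); r_[:200]=0;r_[260:]=0; r_[:,:360]=0;r_[:,430:]=0
n,l,s2,c2=cv2.connectedComponentsWithStats(r_);j=1+np.argmax(s2[1:,4]);print('grip',s2[j],c2[j])
a=cv2.resize(im[130:280,260:440],None,fx=4.4,fy=4,interpolation=cv2.INTER_CUBIC); cv2.imwrite('pics/c6.png',a[:,:,::-1])
for z in(72,76,80):print(z,onz(m,c[i],z))
print('rodtop',onz(m,(317,207),92))
print('grip',onz(m,c2[j],45))
```

```text
collar [ 294  180   47   46 1249] [319.40752602 203.16333066]
grip [377 218  35  21 167] [393.9760479  226.97005988]
72 [504.58231202   3.73630878  72.        ]
76 [503.76747002   3.10403323  76.        ]
80 [502.95262802   2.47175768  80.        ]
rodtop [504.03090631   1.08332245  92.        ]
grip [483.02763807  77.35293746  45.        ]
```

View pics/c6.png

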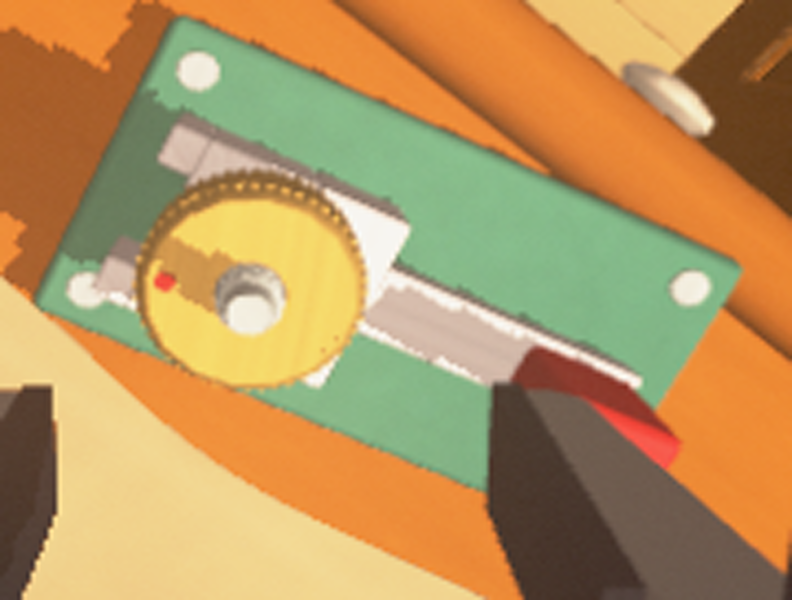

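The crop shows the gauge block round the rod under the collar. I can read three plate corners, the block's rear corners, a prong tip and the rod top, so I'll compare them in this one view.

Run:
```python
from h import *
m=cams.camera_model('wrist')
C=lambda u,v:(260+(u+.5)/4.4-.5,130+(v+.5)/4-.5)
f=lambda p,z:onz(m,C(*p),z)[:2]
a,b,c=f((180,18),12),f((740,265),12),f((35,300),12)  # a,c at rod end; b far
n=np.linalg.norm
u=(a-b)/n(a-b); v=np.array([-u[1],u[0]]); print('lens',n(a-b),n(a-c),'az',np.degrees(np.arctan2(u[1],u[0])))
cen=(b+c)/2; rod=cen+35*u; print('cen',cen,'rod by plate',rod,'rod by top',f((248,308),92),'collar',[f((253,288),z) for z in(74,78)])
R1,R2=f((408,225),37),f((318,388),37); T=f((160,155),37); T2=f((98,283),37)
for k,p in(('rear1',R1),('rear2',R2),('tip',T),('tip2',T2)): d=p-rod; print(k,p.round(1),'stand xy',(d@u).round(1),(d@v).round(1))
print('tail end',[(f((640,380),24)-rod)@w for w in(u,v)])
print('robot-frame grip (486,91) from rod:',[(np.array([486,91])-rod)@w for w in(u,v)])
print('collar diam',n(f((140,288),76)-f((364,288),76)))
```

```text
lens 145.43840966304202 80.25443602103995 az -75.88368454924804
cen [495.70863946  33.84874933] rod by plate [ 5.04244831e+02 -9.43418287e-02] rod by top [5.04300264e+02 2.89887446e-01] collar [array([504.36906348,   1.12649657]), array([503.55097838,   0.53253034])]
rear1 [479.   22.5] stand xy -28.1 -19.0
rear2 [522.2  33.6] stand xy -28.3 25.6
tip [499.8 -28.7] stand xy 26.7 -11.3
tip2 [532.4 -20. ] stand xy 26.2 22.4
tail end [np.float64(-97.32046890566721), np.float64(-4.552578955253642)]
robot-frame grip (486,91) from rod: [np.float64(-92.7932832972413), np.float64(4.5232221879289)]
collar diam 41.70139242535736
```

All views fit a rod at about (508.7, 4.0), if the wrist camera's tool-x reading runs about 6 mm high. Descending on the collar there.

To row units: 0.096 m is 0.24, 0.09 m is 0.225.

Emit:
{"op": "carry_out", "data": {
  "dp": [
    [0.0083,-0.0113,0.025],
    [0.0083,-0.0113,0.1],
    [0.0083,-0.0113,0.175],
    [0.0083,-0.0113,0.225],
    [0.0083,-0.0113,0.24],
    [0.0083,-0.0113,0.24]
  ],
  "twist": [
    [0,0,0],
    [0,0,0],
    [0,0,0],
    [0,0,0],
    [0,0,0],
    [0,0,0]
  ],
  "fingers": [0.65,0.65,0.65,0.65,0.65,0.65],
  "squeeze": 20
}}

```text
time_s: 13.1
position: [508.1, 3.8, 133.2]
orientation: [1.066, -2.953, -0.001]
force: [0.4, -0.1, 0.1]
width: 0.653
grip_force: 0.0
```

Emit:
{"op": "carry_out", "data": {
  "dp": [
    [0,0,0],
    [0,0,0],
    [0,0,0],
    [0,0,0],
    [0,0,0]
  ],
  "twist": [
    [0,0,0],
    [0,0,0],
    [0,0,0],
    [0,0,0],
    [0,0,0]
  ],
  "fingers": [0.4,0.4,0.4,0.4,0.4],
  "squeeze": 20
}}

```text
time_s: 13.6
position: [508.8, 4.5, 135.1]
orientation: [-1.066, 2.954, 0.001]
force: [-2.8, 4.2, 4.3]
width: 0.462
grip_force: 20.0
```

```bash
cat > st.py <<'E'
from h import *
s=status.state();A=R.from_rotvec(s['orientation']).as_matrix()
print(s['position'].round(2),'az',round(np.arctan2(A[1,0],A[0,0]),4),'F',s['force'].round(2),'Ftool',(A.T@s['force']).round(1),'T',s['torque'].round(3),'w',s['width']*92,s['grip_force'])
E
python3 st.py
```

```text
[508.83   4.52 135.14] az -2.4488 F [-2.81  4.22  4.31] Ftool [-0.5  5.  -4.3] T [ 0.863  0.293 -0.096] w 42.51195790825511 20.00053346157074
```

To row units: 0.0042 m is 0.0105, 0.0037 m is 0.0093, 0.14 rad is 0.0891.

Emit:
{"op": "carry_out", "data": {
  "dp": [
    [0,0.0015,0.0013],
    [0,0.0015,0.0028],
    [0,0.0015,0.004],
    [0,0.0015,0.0053],
    [0,0.0015,0.0068],
    [0,0.0015,0.008],
    [0,0.0015,0.0093],
    [0,0.0015,0.0105]
  ],
  "twist": [
    [0,0,0.0891],
    [0,0,0.1783],
    [0,0,0.2674],
    [0,0,0.3565],
    [0,0,0.4456],
    [0,0,0.5348],
    [0,0,0.6239],
    [0,0,0.7003]
  ],
  "fingers": [0.4,0.4,0.4,0.4,0.4,0.4,0.4,0.4]
}}

```text
time_s: 14.4
position: [509.1, 1.4, 131.0]
orientation: [0.638, 3.073, -0.008]
force: [0.3, -27.3, 3.6]
width: 0.463
grip_force: 20.0
```

```bash
python3 st.py
```

```text
[509.15   1.38 131.05] az 2.7324 F [  0.31 -27.31   3.56] Ftool [-11.2 -24.9  -3.4] T [-4.999  0.091  0.122] w 42.629358620209985 19.994340017437935
```

To row units: 0.0002 m is 0.0005, 0.0001 m is 0.0003, 0.05 rad is 0.0318.

Emit:
{"op": "carry_out", "data": {
  "dp": [
    [0,0,0.0003],
    [0,0,0.0005],
    [0,0,0.0005]
  ],
  "twist": [
    [0,0,0.0191],
    [0,0,0.0318],
    [0,0,0.0318]
  ],
  "fingers": [0.4,0.4,0.4]
}}

```text
time_s: 14.7
position: [509.1, 1.2, 130.9]
orientation: [0.707, 3.058, -0.008]
force: [0.1, -26.1, 3.5]
width: 0.463
grip_force: 20.0
```

```bash
python3 st.py
```

```text
[509.05   1.22 130.89] az 2.687 F [  0.15 -26.08   3.52] Ftool [-11.6 -23.4  -3.4] T [-4.687e+00 -1.000e-03  1.040e-01] w 42.5950966801334 20.001691728830338
```

To row units: -0.0026 m is -0.0065, -0.0025 m is -0.0063.

Emit:
{"op": "carry_out", "data": {
  "dp": [
    [0,-0.0065,0],
    [0,-0.0065,0],
    [0,-0.0065,-0.0063],
    [0,-0.0065,-0.0063]
  ],
  "twist": [
    [0,0,0],
    [0,0,0],
    [0,0,0],
    [0,0,0]
  ],
  "fingers": [0.65,0.65,0.65,0.65]
}}

```text
time_s: 15.1
position: [507.5, 2.4, 132.8]
orientation: [0.711, 3.059, 0.001]
force: [-0.6, -0.7, -0.0]
width: 0.653
grip_force: 0.0
```

```bash
python3 st.py
```

```text
[507.51   2.44 132.81] az 2.685 F [-0.55 -0.65 -0.03] Ftool [ 0.2 -0.8  0. ] T [ 0.112 -0.138  0.002] w 60.113449953372466 0.0
```

To row units: -1.12 rad is -0.713.

Emit:
{"op": "carry_out", "data": {
  "dp": [
    [0,0,0],
    [0,0,0],
    [0,0,0],
    [0,0,0],
    [0,0,0],
    [0,0,0],
    [0,0,0],
    [0,0,0]
  ],
  "twist": [
    [0,0,-0.0891],
    [0,0,-0.1783],
    [0,0,-0.2674],
    [0,0,-0.3565],
    [0,0,-0.4456],
    [0,0,-0.5348],
    [0,0,-0.6239],
    [0,0,-0.713]
  ],
  "fingers": [0.65,0.65,0.65,0.65,0.65,0.65,0.65,0.65]
}}

```text
time_s: 15.9
position: [507.3, 2.5, 132.4]
orientation: [-1.032, 2.967, 0.0]
force: [-1.0, 0.8, -0.1]
width: 0.65
grip_force: 0.0
```

Emit:
{"op": "carry_out", "data": {
  "dp": [
    [0,0,0],
    [0,0,0],
    [0,0,0],
    [0,0,0],
    [0,0,0],
    [0,0,0]
  ],
  "twist": [
    [0,0,0],
    [0,0,0],
    [0,0,0],
    [0,0,0],
    [0,0,0],
    [0,0,0]
  ],
  "fingers": [0.65,0.65,0.4,0.4,0.4,0.4],
  "squeeze": 20
}}

```text
time_s: 16.5
position: [506.8, 2.6, 132.3]
orientation: [1.02, -2.971, -0.002]
force: [-2.4, 4.3, 2.8]
width: 0.461
grip_force: 20.0
```

```bash
python3 st.py
```

```text
[506.76   2.61 132.3 ] az -2.48 F [-2.43  4.28  2.8 ] Ftool [-0.7  4.9 -2.8] T [ 0.913  0.203 -0.043] w 42.453222176521244 20.00036895275116
```

To row units: 0.0007 m is 0.0018, 0.0004 m is 0.001, 0.06 rad is 0.0382.

Emit:
{"op": "carry_out", "data": {
  "dp": [
    [0.0018,0.001,0],
    [0.0018,0.001,0.0005],
    [0.0018,0.001,0.0008],
    [0.0018,0.001,0.001]
  ],
  "twist": [
    [0,0,0],
    [0,0,0.0191],
    [0,0,0.0382],
    [0,0,0.0637]
  ],
  "fingers": [0.4,0.4,0.4,0.4],
  "squeeze": 6
}}

```text
time_s: 16.9
position: [506.6, 2.5, 132.0]
orientation: [-0.869, 3.018, 0.001]
force: [0.3, 4.6, 0.0]
width: 0.465
grip_force: 6.0
```

```bash
python3 st.py
```

```text
[506.64   2.53 131.98] az -2.5809 F [0.28 4.55 0.01] Ftool [-2.7  3.7 -0. ] T [ 0.883 -0.204  0.033] w 42.804117307860714 5.999012589454651
```

To row units: 0.0008 m is 0.002, 0.0006 m is 0.0015, 0.2 rad is 0.1273.

Emit:
{"op": "carry_out", "data": {
  "dp": [
    [0,0,0.0005],
    [0,0,0.001],
    [0,0,0.0015],
    [0,0,0.002]
  ],
  "twist": [
    [0,0,0.0318],
    [0,0,0.0637],
    [0,0,0.0955],
    [0,0,0.1273]
  ],
  "fingers": [0.4,0.4,0.4,0.4],
  "squeeze": 4
}}

```text
time_s: 17.3
position: [506.5, 2.3, 131.2]
orientation: [-0.563, 3.09, 0.001]
force: [0.8, 2.2, 1.5]
width: 0.467
grip_force: 4.0
```

```bash
python3 st.py
```

```text
[506.52   2.28 131.17] az -2.7815 F [0.76 2.2  1.45] Ftool [-1.5  1.8 -1.5] T [ 0.52  -0.082  0.048] w 42.93581285504714 3.9987747743725777
```

To row units: 0.0008 m is 0.002, 0.0006 m is 0.0015, 0.2 rad is 0.1273.

Emit:
{"op": "carry_out", "data": {
  "dp": [
    [0,0,0.0005],
    [0,0,0.001],
    [0,0,0.0015],
    [0,0,0.002]
  ],
  "twist": [
    [0,0,0.0318],
    [0,0,0.0637],
    [0,0,0.0955],
    [0,0,0.1273]
  ],
  "fingers": [0.4,0.4,0.4,0.4],
  "squeeze": 4
}}

```text
time_s: 17.7
position: [506.6, 2.1, 130.4]
orientation: [-0.251, 3.131, 0.0]
force: [0.1, 0.9, 0.8]
width: 0.466
grip_force: 4.0
```

```bash
python3 st.py
```

```text
[506.59   2.1  130.41] az -2.9814 F [0.09 0.92 0.85] Ftool [-0.2  0.9 -0.8] T [ 0.345 -0.121  0.054] w 42.86131949062172 3.99879802018404
```

To row units: 0.0008 m is 0.002, 0.0006 m is 0.0015, 0.2 rad is 0.1273.

Emit:
{"op": "carry_out", "data": {
  "dp": [
    [0,0,0.0005],
    [0,0,0.001],
    [0,0,0.0015],
    [0,0,0.002]
  ],
  "twist": [
    [0,0,0.0318],
    [0,0,0.0637],
    [0,0,0.0955],
    [0,0,0.1273]
  ],
  "fingers": [0.4,0.4,0.4,0.4]
}}

```text
time_s: 18.1
position: [506.6, 2.0, 129.6]
orientation: [0.062, 3.14, -0.0]
force: [0.9, -0.2, 1.1]
width: 0.467
grip_force: 4.0
```

```bash
python3 st.py
```

```text
[506.59   1.96 129.63] az 3.102 F [ 0.9  -0.18  1.07] Ftool [-0.9 -0.1 -1.1] T [ 0.043 -0.118  0.062] w 42.98865885407573 3.9988162368535995
```

To row units: 0.0008 m is 0.002, 0.0006 m is 0.0015, 0.2 rad is 0.1273.

Emit:
{"op": "carry_out", "data": {
  "dp": [
    [0,0,0.0005],
    [0,0,0.001],
    [0,0,0.0015],
    [0,0,0.002]
  ],
  "twist": [
    [0,0,0.0318],
    [0,0,0.0637],
    [0,0,0.0955],
    [0,0,0.1273]
  ],
  "fingers": [0.4,0.4,0.4,0.4]
}}

```text
time_s: 18.5
position: [506.6, 1.8, 128.9]
orientation: [0.375, 3.119, -0.001]
force: [-1.5, -2.6, 2.7]
width: 0.464
grip_force: 4.0
```

```bash
python3 st.py
```

```text
[506.57   1.8  128.86] az 2.9021 F [-1.51 -2.63  2.68] Ftool [ 0.8 -2.9 -2.7] T [-0.212 -0.073  0.03 ] w 42.66394710159002 3.9988499879837036
```

```bash
cat > dot.py <<'E'
from h import *
s=status.state();A=R.from_rotvec(s['orientation']).as_matrix()
im,m=snap('wrist','w_dot.png'); b=im.astype(int)
tx=A[:,0]
c=np.array([506.5,2,68])+5.8*tx   # tool-x bias of this camera
res=[]
mk=(b[...,0]>90)&(b[...,1]<.42*b[...,0])&(b[...,2]<.5*b[...,0])
q=proj(m,c); print('centre px',q)
ys,xs=np.nonzero(mk); k=np.hypot(xs-q[0],ys-q[1])<90
n,l,st,ce=cv2.connectedComponentsWithStats((mk).astype(np.uint8))
for i in range(1,n):
    if st[i,4]>3 and np.hypot(*(ce[i]-q))<110:
        p=onz(m,ce[i],68)-c; print(st[i],ce[i].round(1),'ang',np.degrees(np.arctan2(p[1],p[0])).round(1),'r',np.hypot(p[0],p[1]).round(1))
E
python3 dot.py
```

```text
centre px [323.82518348 249.99130191]
[309 229   8   7  38] [312.5 231.8] ang -163.6 r 11.5
```

To row units: 0.0006 m is 0.0015, 0.0004 m is 0.001, 0.15 rad is 0.0955.

Emit:
{"op": "carry_out", "data": {
  "dp": [
    [0,-0.0008,0.0005],
    [0,-0.0008,0.001],
    [0,-0.0008,0.0015],
    [0,-0.0008,0.0015]
  ],
  "twist": [
    [0,0,0.0318],
    [0,0,0.0637],
    [0,0,0.0955],
    [0,0,0.0955]
  ],
  "fingers": [0.4,0.4,0.4,0.4]
}}

```text
time_s: 18.95
position: [506.5, 1.6, 128.3]
orientation: [0.604, 3.082, -0.0]
force: [-1.4, -1.3, 1.5]
width: 0.469
grip_force: 4.0
```

```bash
python3 st.py
```

```text
[506.52   1.63 128.26] az 2.7543 F [-1.38 -1.28  1.49] Ftool [ 0.8 -1.7 -1.5] T [-0.133 -0.101 -0.052] w 43.11446722594041 4.0004837885499
```

To row units: 0.0006 m is 0.0015, 0.0004 m is 0.001, 0.15 rad is 0.0955.

Emit:
{"op": "carry_out", "data": {
  "dp": [
    [0,0,0.0005],
    [0,0,0.001],
    [0,0,0.0015],
    [0,0,0.0015]
  ],
  "twist": [
    [0,0,0.0318],
    [0,0,0.0637],
    [0,0,0.0955],
    [0,0,0.0955]
  ],
  "fingers": [0.4,0.4,0.4,0.4]
}}

```text
time_s: 19.35
position: [506.4, 1.6, 127.6]
orientation: [0.832, 3.029, -0.0]
force: [-0.7, -1.9, 3.9]
width: 0.465
grip_force: 4.0
```

```bash
python3 st.py; python3 dot.py
```

```text
[506.44   1.56 127.65] az 2.6057 F [-0.7  -1.93  3.88] Ftool [-0.4 -2.  -3.9] T [-0.365 -0.06  -0.098] w 42.821671452665754 4.000566489994526
centre px [324.46117019 250.21205435]
[310 229   7   7  37] [312.8 231.8] ang 179.8 r 11.7
```

To row units: -0.004 m is -0.01, -0.84 rad is -0.5348.

Emit:
{"op": "carry_out", "data": {
  "dp": [
    [0,0,0],
    [0,0,0],
    [0,0,-0.01],
    [0,0,-0.01],
    [0,0,-0.01],
    [0,0,-0.01],
    [0,0,-0.01],
    [0,0,-0.01]
  ],
  "twist": [
    [0,0,0],
    [0,0,0],
    [0,0,-0.0891],
    [0,0,-0.1783],
    [0,0,-0.2674],
    [0,0,-0.3565],
    [0,0,-0.4456],
    [0,0,-0.5348]
  ],
  "fingers": [0.65,0.65,0.65,0.65,0.65,0.65,0.65,0.65]
}}

```text
time_s: 20.2
position: [506.2, 1.9, 131.3]
orientation: [0.485, -3.104, -0.0]
force: [0.0, -0.5, 0.1]
width: 0.653
grip_force: 0.0
```

To row units: -0.34 rad is -0.2165.

Emit:
{"op": "carry_out", "data": {
  "dp": [
    [0,0,0],
    [0,0,0],
    [0,0,0],
    [0,0,0],
    [0,0,0],
    [0,0,0],
    [0,0,0],
    [0,0,0]
  ],
  "twist": [
    [0,0,-0.0891],
    [0,0,-0.1783],
    [0,0,-0.2165],
    [0,0,-0.2165],
    [0,0,-0.2165],
    [0,0,-0.2165],
    [0,0,-0.2165],
    [0,0,-0.2165]
  ],
  "fingers": [0.65,0.65,0.65,0.5,0.4,0.4,0.4,0.4],
  "squeeze": 4
}}

```text
time_s: 21.0
position: [506.0, 2.0, 131.4]
orientation: [0.992, -2.98, -0.001]
force: [-1.4, 5.6, 1.6]
width: 0.465
grip_force: 4.0
```

```bash
python3 st.py; python3 dot.py
```

```text
[505.95   2.02 131.39] az -2.4991 F [-1.43  5.57  1.63] Ftool [-2.2  5.3 -1.6] T [ 1.005  0.263 -0.039] w 42.74081807464028 4.0004595927894115
centre px [321.38436754 250.25790649]
[343 238   7   7  35] [346.  240.8] ang 149.1 r 13.9
```

To row units: 0.0006 m is 0.0015, 0.0005 m is 0.0013, 0.15 rad is 0.0955.

Emit:
{"op": "carry_out", "data": {
  "dp": [
    [0.0008,0.0013,0],
    [0.0008,0.0013,0.0005],
    [0.0008,0.0013,0.001],
    [0.0008,0.0013,0.0015]
  ],
  "twist": [
    [0,0,0],
    [0,0,0.0318],
    [0,0,0.0637],
    [0,0,0.0955]
  ],
  "fingers": [0.4,0.4,0.4,0.4]
}}

```text
time_s: 21.45
position: [505.4, 1.8, 130.9]
orientation: [0.764, -3.046, 0.0]
force: [-3.0, 1.2, 3.0]
width: 0.468
grip_force: 4.0
```

```bash
python3 st.py; python3 dot.py
```

```text
[505.37   1.82 130.87] az -2.6501 F [-2.98  1.23  2.96] Ftool [ 2.   2.5 -3. ] T [0.382 0.396 0.143] w 43.06256633941178 3.998899608850479
centre px [321.71270728 251.81581886]
[341 238   7   6  34] [344.3 240.5] ang 146.5 r 13.4
```

To row units: 0.0006 m is 0.0015, 0.0004 m is 0.001, 0.15 rad is 0.0955.

Emit:
{"op": "carry_out", "data": {
  "dp": [
    [0,0,0.0005],
    [0,0,0.001],
    [0,0,0.0015]
  ],
  "twist": [
    [0,0,0.0318],
    [0,0,0.0637],
    [0,0,0.0955]
  ],
  "fingers": [0.4,0.4,0.4]
}}

```text
time_s: 21.8
position: [505.3, 1.8, 130.2]
orientation: [0.535, -3.095, 0.0]
force: [-2.8, 1.7, 2.1]
width: 0.468
grip_force: 4.0
```

```bash
python3 st.py; python3 dot.py
```

```text
[505.28   1.81 130.18] az -2.7992 F [-2.84  1.67  2.07] Ftool [ 2.1  2.5 -2.1] T [0.415 0.378 0.105] w 43.04002282192121 3.998814895749092
centre px [322.22927843 252.36464151]
[338 235   7   7  35] [341.2 238.3] ang 148.3 r 12.6
```

The torque has risen to 0.10–0.14 N m and the collar's red dot has stopped turning with the hand. So the collar is nipped, and the 4 N grip slips as intended, at about 5–9 N of nip. One more turn at 5 N adds a little.

To row units: 0.0001 m is 0.0003, 0.14 rad is 0.0891.

Emit:
{"op": "carry_out", "data": {
  "dp": [
    [0,0,0],
    [0,0,0],
    [0,0,0.0003],
    [0,0,0.0003],
    [0,0,0.0003]
  ],
  "twist": [
    [0,0,0],
    [0,0,0.0191],
    [0,0,0.0382],
    [0,0,0.0637],
    [0,0,0.0891]
  ],
  "fingers": [0.4,0.4,0.4,0.4,0.4],
  "squeeze": 5
}}

```text
time_s: 22.35
position: [505.7, 2.0, 130.1]
orientation: [0.317, -3.125, -0.0]
force: [-2.8, 2.4, -0.0]
width: 0.47
grip_force: 5.0
```

```bash
python3 st.py; python3 dot.py
```

```text
[505.66   1.96 130.07] az -2.9392 F [-2.76  2.38 -0.04] Ftool [2.2 2.9 0. ] T [0.45  0.288 0.168] w 43.20959254944866 4.999151453375816
centre px [322.6987587  251.57414788]
[336 233   6   6  33] [338.6 235.6] ang 148.9 r 12.1
```

Torque is 0.168 N m, about 12 N of nip. Releasing and rising clear.

To row units: -0.11 m is -0.275, -0.03 m is -0.075.

Emit:
{"op": "carry_out", "data": {
  "dp": [
    [0,0,0],
    [0,0,0],
    [0,0,0],
    [0,0,-0.075],
    [0,0,-0.175],
    [0,0,-0.275],
    [0,0,-0.275],
    [0,0,-0.275]
  ],
  "twist": [
    [0,0,0],
    [0,0,0],
    [0,0,0],
    [0,0,0],
    [0,0,0],
    [0,0,0],
    [0,0,0],
    [0,0,0]
  ],
  "fingers": [0.55,0.65,0.65,0.65,0.65,0.65,0.65,0.65]
}}

```text
time_s: 23.2
position: [506.3, 1.9, 241.0]
orientation: [-0.319, 3.123, -0.001]
force: [0.9, -0.9, -0.4]
width: 0.651
grip_force: 0.0
```

```bash
python3 st.py
python3 - <<'E'
from h import *
im,m=snap('wrist','w_end.png'); b=im.astype(int)
mk=((b[...,0]>90)&(b[...,1]<.42*b[...,0])&(b[...,2]<.5*b[...,0])).astype(np.uint8)
n,l,st,c=cv2.connectedComponentsWithStats(mk)
A=R.from_rotvec(status.state()['orientation']).as_matrix()
for i in range(1,n):
    if st[i,4]>5: print(st[i],c[i].round(1),(onz(m,c[i],67)-5.8*A[:,0]).round(1))
E
```

```text
[506.35   1.89 241.04] az -2.938 F [ 0.91 -0.86 -0.45] Ftool [-0.7 -1.   0.5] T [ 0.081 -0.114  0.019] w 59.91307879080303 0.0
[398 187  31  22 557] [412.1 198.6] [490.2  79.7  67. ]
[331 188   3   3   7] [332.  189.3] [496.3   8.2  67. ]
```

```bash
python3 -c "
from workcell import r
print(r.hand_in())"
```

```text
the job is handed in; nothing more can be done
None
```

I laid the gauge block home round the rod and nipped it with the collar at an estimated 10–12 N, judged from wrist torque. The gripper is open and clear, no bystanders were touched as far as I could tell, and the job is handed in; the result hasn't been reported.

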